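# Sort paste syringes by plunger on an electronics bench

### The arm

A 6-joint arm with a two-finger parallel gripper is mounted at the origin on the work surface. World frame = base frame: x ahead of the robot, y to its left, z up, the work surface at z = 0. Lengths are in m, angles in rad, forces in N, time in s.
With the tool pointing down it reaches from about 0.275 to 1 m from the base axis. Payload 8.4 kg.
Tool frame: the origin (TCP) lies on the centre line of the jaws, within the pads' length; the fingertips stand 17 mm ahead of it and the grasp point (between the pads) lies 2 mm behind it (bot.tcp_to_tips is the y of the fingertips in the tool frame, in m); y points along the fingers, z is the direction in which the jaws open and shut, and the axes are right-handed (so a half turn about y gives the same grasp; the last joint's range is limited). The gripper opens to 85 mm and grips with 20 to 120 N. Pads are 22 mm wide; open, the fingers measure 114 mm over their backs; the gripper's body (76 mm by 85 mm) begins 54 mm behind the grasp point. The pads swing forward as they close: fully open they stand 13 mm farther back than shut.
Start: joints at [1.286, 0.353, 1.633, -0, 1.155, -0.002], TCP at [0.174, 0.6, 0.21] pointing down, gripper open.
Joint ranges: [-2.63, 2.63], [-0.92, 2.1], [0.06, 2.66], [-1.3, 4.44], [0, 2.69], [-3.02, 3.02]. Speed limits (rad/s): [2.22, 2.22, 2.79, 3.14, 3.14, 3.14].

### API

Orientations are given as a unit quaternion [x, y, z, w].
In Python, from workcell import bot, hand, kinematics, get_obs, vision, hand_in gives the robot as it stands. The module is installed in compiled form; this text tells all that it offers. Calls block until the motion is done:
- bot.reach(position, orientation): joint-space move of the TCP to a pose.
- bot.servo_line(position, ori=None, velocity=0.15): straight line of the TCP; ori=None keeps the orientation; velocity is the mean speed in m/s.
- bot.goto_joints(angles): joint-space move.
- hand.move_gripper(opening, strength=None): finger opening in m; strength is the grip in N (None keeps the last); returns when the fingers have stopped.
- bot.dwell(seconds).
- kinematics.solve_ik(position, orientation): joint angles nearest the present ones, or None.
- get_obs(): the state.
- vision.read_camera(name): name is "side" or "top" or "wrist"; returns a dict with "frame" (420x560x3 uint8, red, green, blue), "intrinsics" (3x3 intrinsics, pixels), "view" (4x4, takes a point from world to camera coordinates). Camera axes: x right, y down, z forward; pixel columns grow to the right and rows downward; lengths in m; the calibration is good to about 2 mm. A picture is of the moment at which its call begins. There is no depth.
A pose or a line that the arm cannot do raises bot.IKError and nothing moves.
- hand_in(): hands the job in, once; it reports no verdict.
The state is a dict: "time_s": time; "joint_pos": joint angles; "joint_vel": joint speeds; "joint_efforts": joint torques, N m; "position": TCP position; "orientation": TCP orientation; "wrist_force": force on the tool from outside, world axes, zero at the start; "ft_torque": the same for the moment, N m; "gripper_width": finger opening in m.
Only numpy, scipy, OpenCV 4.12 (cv2) and the standard library are available. Lean on these libraries where they do the work, as an engineer would, in place of code of your own. Each camera call takes 0.05 s, during which the arm holds its last target. There are 200 camera calls.

### The job

Sort the three dispensing syringes in the sloping rack by their plungers: lay the spent ones (plunger pushed in) flat in the red tray, and dip the nozzle tip of the full one (plunger pulled out) about a centimetre into the white cleaning pot for a moment while holding it, then lay it flat in the green tray. Each must lie wholly inside its tray on the tray's floor, not on another; leave the plungers as you found them, do not drop a syringe, and leave the green flux pen and everything else on the bench where it is.

Things in the scene. Friction and masses are not known exactly. Their poses are not given: they have to be found in the camera images.
- syringe_a: Syringe A: clear barrel 21 mm across, thin steel nozzle, white flat collar 34 (y) x 30 (z), blue plunger; 30 to 70 g. Origin on the axis at mid-barrel, x along the axis to the thumb end: nozzle tip x = -75, barrel -45 to 43, collar 42.5 to 46.5, thumb disc (24 across, 4 thick) starts at 50 + plunger value. In the rack y is level, z square to the slope. The three look alike but for the plunger; any may lie in any place
- syringe_a_plunger (a joint): Plunger of syringe A, metres pulled out: 0 fully pushed in, 0.055 fully out. Starts either pushed in (0 to 0.006: spent) or pulled out (0.038 to 0.052: full). Stiff: it slides only under about 2.5 N
- syringe_a_tip (a point): Tip of the steel nozzle of syringe A
- syringe_b: Syringe B: clear barrel 21 mm across, thin steel nozzle, white flat collar 34 (y) x 30 (z), blue plunger; 30 to 70 g. Origin on the axis at mid-barrel, x along the axis to the thumb end: nozzle tip x = -75, barrel -45 to 43, collar 42.5 to 46.5, thumb disc (24 across, 4 thick) starts at 50 + plunger value. In the rack y is level, z square to the slope. The three look alike but for the plunger; any may lie in any place
- syringe_b_plunger (a joint): Plunger of syringe B, metres pulled out: 0 fully pushed in, 0.055 fully out. Starts either pushed in (0 to 0.006: spent) or pulled out (0.038 to 0.052: full). Stiff: it slides only under about 2.5 N
- syringe_b_tip (a point): Tip of the steel nozzle of syringe B
- syringe_c: Syringe C: clear barrel 21 mm across, thin steel nozzle, white flat collar 34 (y) x 30 (z), blue plunger; 30 to 70 g. Origin on the axis at mid-barrel, x along the axis to the thumb end: nozzle tip x = -75, barrel -45 to 43, collar 42.5 to 46.5, thumb disc (24 across, 4 thick) starts at 50 + plunger value. In the rack y is level, z square to the slope. The three look alike but for the plunger; any may lie in any place
- syringe_c_plunger (a joint): Plunger of syringe C, metres pulled out: 0 fully pushed in, 0.055 fully out. Starts either pushed in (0 to 0.006: spent) or pulled out (0.038 to 0.052: full). Stiff: it slides only under about 2.5 N
- syringe_c_tip (a point): Tip of the steel nozzle of syringe C
- rack: Fixed rack. Three syringes and a green flux pen lie side by side at y = -102, -34, 34, 102 mm on a 40 degree slope, nozzles low to the front (-x, robot side), plungers high at the back. Origin on the table under the row of mid-barrels, which lie at x = 0, z = 110. Base plate x = -50 to 120, y = +-155, 10 thick
- rack_bars (a point): Midpoint between the rack's two crosswise bars (13 mm wide, 34 below and 35.5 above mid-barrel along the slope; open between and beneath), level with the row of barrel axes. Barrels rest on the bars between small black pegs that stop 2 mm short of the axis, each collar hooked behind the upper bar: lift 15 mm or more square to the slope before drawing a syringe away
- rack_lamp (a point): Middle of the front lower edge of the white lamp bar over the row: 404 mm wide, from rack x = -10 to 14, z = 250 to 272, on posts at y = +-195. It blocks a gripper coming straight down: reach in beneath it leaning about 30 degrees (hand towards the robot), and draw syringes out forwards (-x of the rack) before raising them
- ready_tray: Green open tray for full syringes, fixed, outside 222 (x) x 172 (y) x 26 high, walls and floor 5. Origin under its centre on the table. A syringe lying flat rests on its collar edge and barrel end, its origin about 13 above the tray's floor. It stands on the left or the right
- spent_tray: Red open tray for spent syringes, fixed, same size and origin as the green one. It stands on the other side
- pot: White cleaning pot, fixed, round and open, 42 tall, mouth 56 inside and 62 outside, floor 5 thick, yellow pad on the floor. Origin under its centre
- pot_rim (a point): Centre of the pot's mouth, at rim height (42 mm); z up
- flux_pen: Green flux pen with black collar, shape and size of a syringe but no plunger, in one of the rack's places. Leave it there. Origin and axes as a syringe's
- spool: Blue and silver solder spool standing flat, 50 across, 40 high, origin under it. Leave alone
- jar: Small amber jar, 38 across, 55 high, origin under it. Leave alone
- battery: Red lantern battery, 67 x 67 x 115 high, origin under it. Leave alone
- meter: Yellow multimeter lying flat, 160 (x) x 80 x 40 high, origin under it. Leave alone
- mouse: Black computer mouse, 100 (x) x 60 x 30 high, origin under it. Leave alone
- screwdriver: Screwdriver lying on the bench, 140 long, handle to its -x, under 35 high. Leave alone
Mind the look-alikes: they are no part of the job. What is shaped like the pot but pink is not meant.

How it is judged:
By the outcome, as a careful person would: the job done as asked, in the order asked, and still so for the second after the job is handed in, with the robot touching nothing.
It also fails if it takes over 66 s, if anything falls off the work surface, if the arm or the gripper's body presses on something with over 40 N, if the wrist force passes 120 N, or if a joint passes its speed limit or range.

## Working session

There is one attempt and no reset: what is moved stays moved. The work goes in short steps, each a Python script; the robot and the scene stay as the last script left them, time stands still between calls to the robot, and variables do not carry over. Pictures are saved under pics/ and viewed, about 8 in all and at most 12, crops included, and the job is handed in when it is done.

```bash
mkdir -p pics
python3 - <<'E'
from workcell import bot, hand, kinematics, get_obs, vision
import cv2, numpy as np, pickle
d={}
for n in ["top","side","wrist"]:
    r=vision.read_camera(n); d[n]=r
    print(n, np.round(r["intrinsics"],1).tolist(), np.round(r["view"],4).tolist())
    cv2.imwrite(f"pics/{n}0.png", r["frame"][:,:,::-1])
pickle.dump(d,open("cam0.pkl","wb"))
o=get_obs(); print(o["time_s"],o["position"],o["orientation"],o["gripper_width"],bot.tcp_to_tips)
E
```

```text
top [[437.8, 0.0, 280.5], [0.0, 437.8, 204.3], [0.0, 0.0, 1.0]] [[0.0096, -0.9993, 0.0365, -0.0271], [-0.9852, -0.0157, -0.1706, 0.5743], [0.1711, -0.0343, -0.9847, 1.041], [0.0, 0.0, 0.0, 1.0]]
side [[383.9, 0.0, 275.2], [0.0, 383.9, 213.2], [0.0, 0.0, 1.0]] [[0.9718, -0.2357, -0.0102, -0.5334], [-0.1443, -0.5596, -0.8161, 0.2117], [0.1867, 0.7945, -0.5778, 0.9153], [0.0, 0.0, 0.0, 1.0]]
wrist [[320.7, 0.0, 278.9], [0.0, 320.7, 209.9], [0.0, 0.0, 1.0]] [[0.2787, 0.9604, -0.0013, -0.6252], [0.9238, -0.2678, 0.2736, -0.0363], [0.2625, -0.0774, -0.9618, 0.3786], [0.0, 0.0, 0.0, 1.0]]
0.15 [0.17431052 0.59980967 0.20964747] [ 0.70041303 -0.0997053   0.09960887 -0.69968458] 0.08538329208245408 0.017
```

View pics/top0.png

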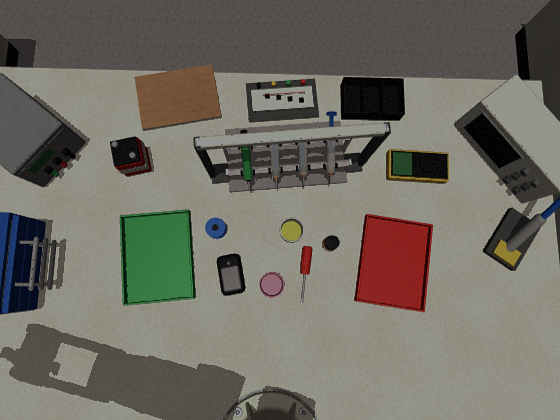

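View pics/side0.png

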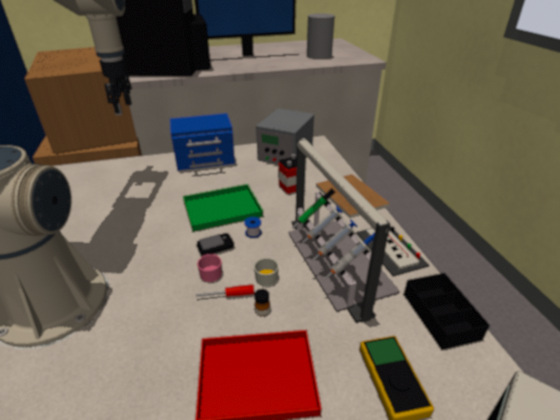

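The top view shows:
- **Trays:** green at (157,257) and red at (395,262).
- **Pot:** two candidates, the white pot with the yellow pad at (291,231) and the pink look-alike at (272,284). The white one fits.
- **Rack places:** green pen at column 247, then syringes at 275, 303 and 330. The one at 330 has a thumb disc far out at (331,114), so it looks full.

I'll confirm with enlarged crops.

Run:
```python
import cv2, numpy as np, pickle
d=pickle.load(open("cam0.pkl","rb"))
t=d["top"]["frame"][:,:,::-1]; s=d["side"]["frame"][:,:,::-1]
a=cv2.resize(t[95:245,190:400],None,fx=3.8,fy=3.8,interpolation=cv2.INTER_CUBIC)
b=cv2.resize(s[170:320,240:430],None,fx=4,fy=4,interpolation=cv2.INTER_CUBIC)
cv2.imwrite("pics/c_top.png",a); cv2.imwrite("pics/c_side.png",b)
```

```text
(no output)
```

View pics/c_top.png

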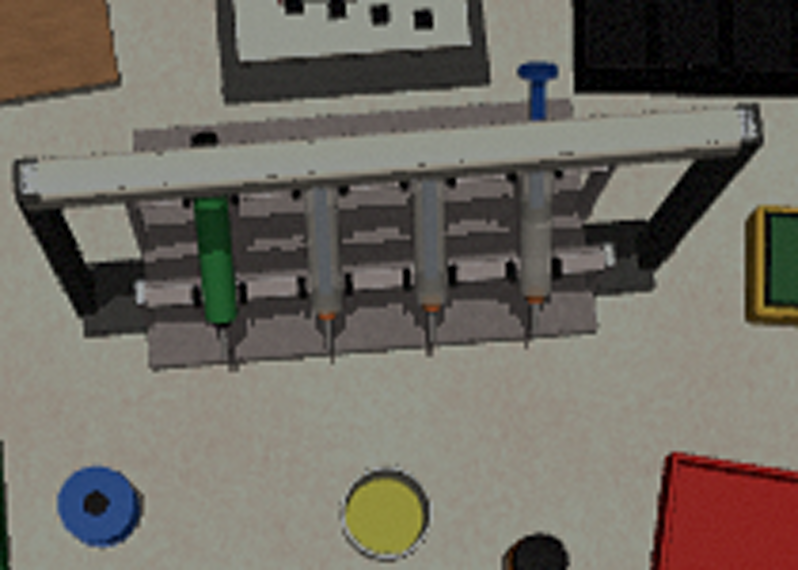

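View pics/c_side.png

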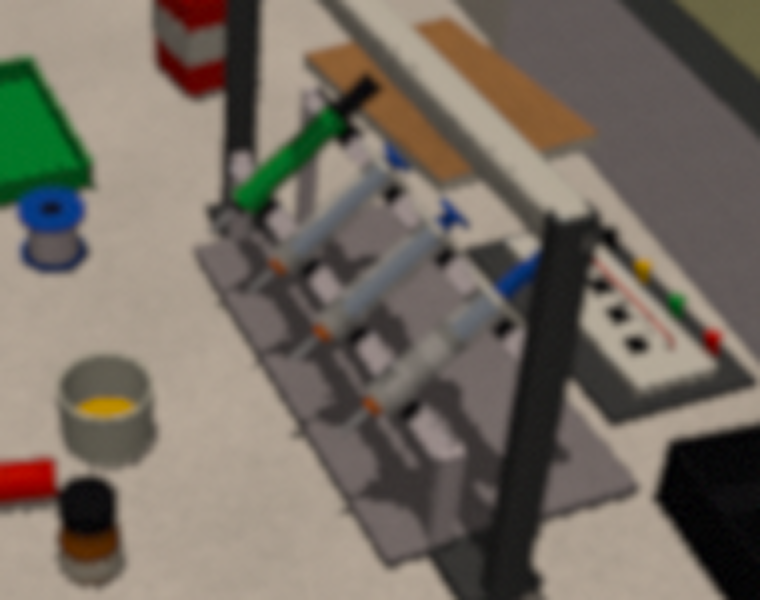

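The crops settle which is which: the syringe at top px (330,160), rack y=-102, has its blue rod far out, so it is full. Those at (275) and (303) have discs by the collar, so they are spent. The pen is at (247). The white pot has a yellow pad. Next I fit the poses.

```bash
cat > geo.py <<'E'
import cv2, numpy as np, pickle
from scipy.optimize import least_squares
d=pickle.load(open("cam0.pkl","rb"))
def proj(n,P):
    V=d[n]["view"];K=d[n]["intrinsics"];c=np.atleast_2d(P)@V[:3,:3].T+V[:3,3];q=c@K.T;return q[:,:2]/q[:,2:]
def ray(n,uv,z):
    V=d[n]["view"];K=d[n]["intrinsics"];R=V[:3,:3];o=-R.T@V[:3,3]
    uv=np.atleast_2d(uv);r=np.c_[uv,np.ones(len(uv))]@np.linalg.inv(K).T@R
    return o+r*((z-o[2])/r[:,2])[:,None]
def place(p,L): c,s=np.cos(p[2]),np.sin(p[2]);return np.asarray(L)@np.array([[c,s,0],[-s,c,0],[0,0,1]])+[p[0],p[1],0]
E
python3 - <<'E'
from geo import *
ct=lambda x,y:(190+x/3.8-.5,95+y/3.8-.5); cs=lambda x,y:(240+x/4-.5,170+y/4-.5)
tip=lambda y:(-.0575,y,.0618)
T=[((-.05,.155,.01),ct(152,368)),((-.05,-.155,.01),ct(596,331)),((.12,.155,.01),ct(135,130)),((.12,-.155,.01),ct(571,100)),
 (tip(.102),ct(234,369)),(tip(.034),ct(332,361)),(tip(-.034),ct(430,353)),(tip(-.102),ct(527,346))]
S=[((-.05,.155,.01),cs(197,250)),((-.05,-.155,.01),cs(392,565)),((.12,-.155,.01),cs(635,490)),
 (tip(.034),cs(250,290)),(tip(-.034),cs(292,357)),(tip(-.102),cs(350,425))]
def f(p): return np.concatenate([(proj(n,place(p,[l for l,_ in Q]))-[u for _,u in Q]).ravel() for n,Q in(("top",T),("side",S))])
r=least_squares(f,[.75,0,0],loss="soft_l1"); print("rack",r.x.round(4)); print(f(r.x).reshape(-1,2).round(1).tolist())
np.save("rack.npy",r.x)
# lamp check
print("lamp front-low px", proj("top",place(r.x,[(-.01,.202,.25),(-.01,-.202,.25),(.014,.202,.272),(.014,-.202,.272)])).round(1).tolist())
# trays: silhouette = hull of rim & base outlines, fit to mask hull in both views
for col in "green","red":
    res={}
    ms={}
    for n in("top","side"):
        h=cv2.cvtColor(d[n]["frame"],cv2.COLOR_RGB2HSV);H,Sx,Vv=cv2.split(h)
        m=((abs(H.astype(int)-60)<15) if col=="green" else ((H<6)|(H>174)))&(Sx>150)&(Vv>50)
        N,lab,st,_=cv2.connectedComponentsWithStats(m.astype(np.uint8));i=1+st[1:,4].argmax();m=lab==i
        ms[n]=cv2.convexHull(np.argwhere(m)[:,::-1].astype(np.float32))
    c0=ray("top",[ms["top"].reshape(-1,2).mean(0)],.02)[0]
    L=[(a*.111,b*.086,z) for a in(-1,1) for b in(-1,1) for z in(0,.026)]
    def g(p,ns=("top","side")):
        o=[]
        for n in ns:
            hull=cv2.convexHull(proj(n,place(p,L)).astype(np.float32))
            for q in ms[n].reshape(-1,2): o.append(cv2.pointPolygonTest(hull,(float(q[0]),float(q[1])),True))
        return np.array(o)
    for ns in(("top",),("side",),("top","side")):
        r=least_squares(g,[c0[0],c0[1],0],args=(ns,),diff_step=1e-3,loss="soft_l1",x_scale=[.01,.01,.05]);print(col,ns,r.x.round(4),"rms",np.sqrt((g(r.x,ns)**2).mean()).round(2))
    np.save(col+".npy",r.x)
# pot
h=cv2.cvtColor(d["top"]["frame"],cv2.COLOR_RGB2HSV)
for n,e in(("top",ct(386,514)),("side",cs(105,388))): print("pot rim",n,ray(n,e,.042).round(4))
for n in("top","side"):
    h=cv2.cvtColor(d[n]["frame"],cv2.COLOR_RGB2HSV);m=(abs(h[...,0].astype(int)-27)<6)&(h[...,1]>110)
    y0,x0=(231,291) if n=="top" else (267,266)
    w=np.argwhere(m[y0-12:y0+13,x0-13:x0+14])[:,::-1]+[x0-13,y0-12]; print("pad",n,len(w),(w.min(0)+w.max(0))/2,ray(n,(w.min(0)+w.max(0))/2,.007).round(4))
V=d["wrist"]["view"];c=-V[:3,:3].T@V[:3,3]
from scipy.spatial.transform import Rotation as Ro
R=Ro.from_quat([0.70041303,-0.0997053,0.09960887,-0.69968458]);print("wrist cam in tool",R.inv().apply(c-[.1743,.5998,.2096]).round(3), R.as_matrix().round(2).tolist())
E
```

```text
rack [ 0.6776 -0.0368  0.0984]
[[-0.5, 0.3], [1.0, 0.7], [-0.5, 0.3], [0.4, -0.1], [-2.1, -2.8], [-0.5, -2.9], [0.9, -3.0], [2.4, -3.3], [-1.4, -0.8], [-1.9, -0.8], [1.5, -0.8], [-0.6, 1.1], [-0.4, 1.2], [-2.9, 3.0]]
lamp front-low px [[195.5, 151.3], [388.6, 136.9], [193.1, 136.6], [390.1, 122.3]]
green ('top',) [ 0.7594 -0.0155 -0.0226] rms 2.68
green ('side',) [ 0.4437  0.2851 -0.0112] rms 1.32
green ('top', 'side') [0.5313 0.1526 0.    ] rms 21.36
red ('top',) [ 0.4335 -0.3182  0.    ] rms 3.68
red ('side',) [ 0.4369 -0.3103 -0.1275] rms 1.11
red ('top', 'side') [ 0.4371 -0.3102 -0.1371] rms 0.97
pot rim top [[ 0.5122 -0.0469  0.042 ]]
pot rim side [[ 0.5132 -0.0503  0.042 ]]
pad top 310 [290.5 230. ] [[ 0.5156 -0.0475  0.007 ]]
pad side 32 [266.  271.5] [[ 0.5171 -0.032   0.007 ]]
wrist cam in tool [-0.069 -0.164  0.001] [[0.96, -0.0, 0.28], [-0.28, -0.0, 0.96], [0.0, -1.0, -0.0]]
```

The tip clicks probably caught shadows, because the residuals spread outward. I'll refit the rack without them, using the orange noses, and fix the tray fits.

Run:
```python
from geo import *
from scipy.optimize import minimize
ct=lambda x,y:(190+x/3.8-.5,95+y/3.8-.5); cs=lambda x,y:(240+x/4-.5,170+y/4-.5)
nose=lambda y:(-.0345,y,.0811)
T=[((-.05,.155,.01),ct(152,368)),((-.05,-.155,.01),ct(596,331)),((.12,.155,.01),ct(135,130)),((.12,-.155,.01),ct(571,100)),
 ((.014,.202,.272),ct(17,160)),((.014,-.202,.272),ct(757,106)),(nose(.034),ct(327,316)),(nose(-.034),ct(431,307)),(nose(-.102),ct(536,299))]
S=[((-.05,.155,.01),cs(197,250)),((-.05,-.155,.01),cs(392,565)),((.12,-.155,.01),cs(635,490)),(nose(.034),cs(277,266)),(nose(-.034),cs(322,332)),(nose(-.102),cs(372,405))]
def f(p): return np.concatenate([(proj(n,place(p,[l for l,_ in Q]))-[u for _,u in Q]).ravel() for n,Q in(("top",T),("side",S))])
r=least_squares(f,[.75,0,0.05],loss="soft_l1"); print("rack",r.x.round(4)); print(f(r.x).reshape(-1,2).round(1).tolist())
np.save("rack.npy",r.x)
L=[(a*.111,b*.086,z) for a in(-1,1) for b in(-1,1) for z in(0,.026)]
for col in "green","red":
    ms={}
    for n in("top","side"):
        H,Sx,Vv=cv2.split(cv2.cvtColor(d[n]["frame"],cv2.COLOR_RGB2HSV))
        m=((abs(H.astype(int)-60)<18) if col=="green" else ((H<6)|(H>174)))&(Sx>120)&(Vv>35)
        N,lab,st,_=cv2.connectedComponentsWithStats(m.astype(np.uint8));i=1+st[1:,4].argmax();print(col,n,st[i])
        ms[n]=cv2.convexHull(np.argwhere(lab==i)[:,::-1].astype(np.int32)).reshape(-1,2).astype(float)
    def g(p,ns):
        e=0
        for n in ns:
            hull=cv2.convexHull(proj(n,place(p,L)).astype(np.float32))
            e+=sum(min(abs(cv2.pointPolygonTest(hull,tuple(q),True)),6)**2 for q in ms[n])/len(ms[n])
            mh=ms[n].astype(np.float32).reshape(-1,1,2)
            e+=sum(min(abs(cv2.pointPolygonTest(mh,(float(q[0]),float(q[1])),True)),6)**2 for q in hull.reshape(-1,2))/len(hull)
        return e
    x0=[.437,.285 if col=="green" else -.31,-.05]
    for ns in(("top",),("side",),("top","side")):
        r=minimize(g,x0,args=(ns,),method="Nelder-Mead",options=dict(initial_simplex=np.array(x0)+np.array([[0,0,0],[.01,0,0],[0,.01,0],[0,0,.1]])));print(ns,r.x.round(4),round(r.fun,2))
    np.save(col+".npy",r.x)
```

```text
rack [ 0.6763 -0.0369  0.0952]
[[-0.5, 0.7], [1.1, 1.3], [-0.3, 0.6], [0.6, 0.5], [-0.8, 0.4], [1.5, 0.8], [0.2, -1.4], [0.5, -1.1], [0.3, -1.1], [-1.7, -0.8], [-2.6, -0.6], [0.9, -0.5], [0.8, -0.6], [0.6, -0.6], [0.6, -0.3]]
green top [ 120  210   74   95 6029]
green side [ 184  185   78   46 2335]
('top',) [0.4447 0.2882 0.1076] 3.4
('side',) [0.444  0.2912 0.0922] 8.87
('top', 'side') [0.4447 0.2885 0.106 ] 12.49
red top [ 354  214   79   98 6035]
red side [ 195  330  127   90 9986]
('top',) [ 0.4371 -0.3101 -0.1506] 1.3
('side',) [ 0.4367 -0.3086 -0.1495] 9.55
('top', 'side') [ 0.4369 -0.3091 -0.1503] 11.09
```

```bash
cat > job.py <<'E'
import numpy as np
from scipy.spatial.transform import Rotation as Ro
from geo import place, proj, ray
rack,green,red=[np.load(f"{n}.npy") for n in("rack","green","red")]
POT=np.array([.513,-.048,.042]); A=.008; G=.001
def axes(lean,yaw):
    R=Ro.from_euler("z",yaw); c,s=np.cos(np.radians(lean)),np.sin(np.radians(lean))
    u,n=R.apply([c,0,s]),R.apply([-s,0,c]); return u,n,Ro.from_matrix(np.c_[u,-n,R.apply([0,1,0])]).as_quat()
def tcp(o,lean,yaw):            # TCP pose that puts the held syringe's origin at o
    u,n,q=axes(lean,yaw); return np.asarray(o)+G*u+A*n,q
def at_rack(y,lift=0,fwd=0,up=0):
    o=place(rack,[(0,y,.11)])[0]; u,n,q=axes(40,rack[2]); ex=np.array([np.cos(rack[2]),np.sin(rack[2]),0])
    return tcp(o+lift*n-fwd*ex+[0,0,up],40,rack[2])
def at_tray(t,x,y,h): return tcp(place(t,[(x,y,.018+h)])[0],2.9,t[2])
def at_pot(tipz,lean,yaw=0.,off=(0,0)):
    u,_,_=axes(lean,yaw); return tcp(np.array([POT[0]+off[0],POT[1]+off[1],tipz])+.075*u,lean,yaw)
E
python3 - <<'E'
from job import *
from workcell import kinematics
for n,c in(("green",[(121,212),(190,210),(195,297),(124,304)]),):
    P=ray("top",c,.026)[:,:2]; print(P.round(3).tolist(),P.mean(0).round(4)); e=[P[0]-P[3],P[1]-P[2]]; print([np.arctan2(v[1],v[0]).round(3) for v in e],[np.linalg.norm(v).round(3) for v in e]);e=[P[0]-P[1],P[3]-P[2]];print([np.arctan2(-v[0],v[1]).round(3) for v in e])
    print(proj("top",place(green,[(a*.111,b*.086,.026) for a,b in((1,1),(1,-1),(-1,-1),(-1,1))])).round(0).tolist())
def t(name,p): 
    j=kinematics.solve_ik(*p); print(name,p[0].round(3),None if j is None else np.round(j,2))
for y in(.034,-.034,-.102):
    t("stand",at_rack(y,.12)); t("grasp",at_rack(y)); t("lift",at_rack(y,.035)); t("fwd",at_rack(y,.035,.15)); t("up",at_rack(y,.035,.2,.1))
for tr,x,y in((red,.007,.036),(red,.007,-.036),(green,-.015,0)):
    t("above",at_tray(tr,x,y,.1)); t("down",at_tray(tr,x,y,.001))
for lean in(50,55,60): 
    for yaw in (0,-.09): t(f"pot{lean}",at_pot(.032,lean,yaw)); t("potup",at_pot(.09,lean,yaw))
E
```

```text
[[0.553, 0.379], [0.561, 0.208], [0.346, 0.186], [0.328, 0.356]] [0.4469 0.2823]
[np.float64(0.103), np.float64(0.101)] [np.float64(0.226), np.float64(0.216)]
[np.float64(0.045), np.float64(0.105)]
[[118.0, 215.0], [187.0, 209.0], [193.0, 298.0], [121.0, 305.0]]
stand [ 0.592 -0.011  0.209] [-0.1   0.06  2.25  0.69  0.19 -2.4 ]
grasp [ 0.669 -0.004  0.117] [-0.06  0.34  2.17  2.1   0.12  2.49]
lift [ 0.646 -0.006  0.144] [-0.07  0.26  2.2   1.65  0.11  2.94]
fwd [ 0.497 -0.02   0.144] [-0.16  0.06  2.47  1.98  0.18  2.53]
up [ 0.447 -0.025  0.244] [-0.22 -0.3   2.43  0.56  0.39 -2.35]
stand [ 0.598 -0.079  0.209] [-0.27  0.09  2.21  0.93  0.29 -2.77]
grasp [ 0.675 -0.071  0.117] [-0.21  0.36  2.13  1.71  0.2   2.76]
lift [ 0.653 -0.073  0.144] [-0.23  0.28  2.16  1.46  0.21  3.  ]
fwd [ 0.503 -0.088  0.144] [-0.39  0.1   2.43  1.64  0.31  2.68]
up [ 0.454 -0.092  0.244] [-0.48 -0.23  2.39  0.81  0.51 -2.78]
stand [ 0.605 -0.146  0.209] [-0.43  0.13  2.16  0.99  0.39 -2.94]
grasp [ 0.682 -0.139  0.117] [-0.35  0.39  2.08  1.5   0.28  2.87]
lift [ 0.659 -0.141  0.144] None
fwd [ 0.51  
[... 613 characters left out ...]
 0.18  2.48  2.79  0.41  1.78]
pot50 [ 0.556 -0.052  0.095] [-0.1   0.38  2.51  3.13  0.61  1.58]
potup [ 0.556 -0.052  0.153] [-0.1   0.18  2.48  3.12  0.39  1.58]
pot55 [ 0.55  -0.048  0.099] [-0.19  0.45  2.55  2.93  0.83  1.61]
potup [ 0.55  -0.048  0.157] [-0.19  0.23  2.54  2.86  0.6   1.7 ]
pot55 [ 0.55  -0.051  0.099] [-0.1   0.45  2.56  3.13  0.83  1.57]
potup [ 0.55  -0.051  0.157] [-0.1   0.23  2.54  3.12  0.59  1.58]
pot60 [ 0.544 -0.048  0.102] [-0.21  0.55  2.6   2.93  1.06  1.57]
potup [ 0.544 -0.048  0.16 ] [-0.21  0.31  2.59  2.89  0.81  1.64]
pot60 [ 0.544 -0.051  0.102] [-0.1   0.56  2.61  3.13  1.07  1.57]
potup [ 0.544 -0.051  0.16 ] [-0.1   0.31  2.6   3.13  0.81  1.58]
```

Leaning 40° sits at the wrist singularity (j5 near 0). I'll lean the tool 30° in the rack, which tilts the grip 10°, and recheck.

```bash
sed -i 's/A=.008/A=.010; OFF=10/; s/^def tcp.*/def tcp(o,lean,yaw):            # TCP pose putting the held syringe origin at o, its axis at angle lean (tool OFF less)/; s/    u,n,q=axes(lean,yaw); return np.asarray(o)+G\*u+A\*n,q/    u=axes(lean,yaw)[0]; _,n,q=axes(lean-OFF,yaw); return np.asarray(o)+G*u+A*n,q/; s/off=(0,0)/off=(-.008,0)/' job.py
cat >> job.py <<'E'
SPOT=[(red,.007,.036),(red,.007,-.036),(green,-.015,0)]
E
sed -n 7,14p job.py
python3 - <<'E'
from job import *
from workcell import kinematics
def t(name,p): 
    j=kinematics.solve_ik(*p); print(name,p[0].round(3),None if j is None else np.round(j,2))
for y in(.034,-.034,-.102):
    t("stand",at_rack(y,.12)); t("grasp",at_rack(y)); t("lift",at_rack(y,.035)); t("fwd",at_rack(y,.035,.15)); t("up",at_rack(y,.035,.2,.1))
for s in SPOT: t("above",at_tray(*s,.1)); t("down",at_tray(*s,.001))
for lean in(40,45): t(f"pot{lean}",at_pot(.032,lean)); t("potup",at_pot(.09,lean))
E
```

```text
R=Ro.from_euler("z",yaw); c,s=np.cos(np.radians(lean)),np.sin(np.radians(lean))
    u,n=R.apply([c,0,s]),R.apply([-s,0,c]); return u,n,Ro.from_matrix(np.c_[u,-n,R.apply([0,1,0])]).as_quat()
def tcp(o,lean,yaw):            # TCP pose putting the held syringe origin at o, its axis at angle lean (tool OFF less)
    u=axes(lean,yaw)[0]; _,n,q=axes(lean-OFF,yaw); return np.asarray(o)+G*u+A*n,q
def at_rack(y,lift=0,fwd=0,up=0):
    o=place(rack,[(0,y,.11)])[0]; u,n,q=axes(40,rack[2]); ex=np.array([np.cos(rack[2]),np.sin(rack[2]),0])
    return tcp(o+lift*n-fwd*ex+[0,0,up],40,rack[2])
def at_tray(t,x,y,h): return tcp(place(t,[(x,y,.018+h)])[0],2.9,t[2])
stand [ 0.592 -0.011  0.211] [-0.07  0.08  2.11  0.2   0.44 -1.89]
grasp [ 0.669 -0.003  0.119] [-0.05  0.34  2.04  0.28  0.26 -1.96]
lift [ 0.646 -0.006  0.146] [-0.05  0.26  2.07  0.25  0.3  -1.94]
fwd [ 0.497 -0.02   0.146] [-0.12  0.04  2.35  0.43  0.26 -2.17]
up [ 0.447 -0.025  0.246] [-0.16 -0.25  2.31  0.23  0.59 -1.99]
stand [ 0.599 -0.079  0.211] [-0.23  0.1   2.08  0.35  0.48 -2.17]
grasp [ 0.675 -0.071  0.119] [-0.18  0.35  2.01  
[... 502 characters left out ...]
] [-0.57 -0.12  2.21  0.51  0.69 -2.57]
above [ 0.451 -0.275  0.128] [-0.52  0.36  1.83 -0.05  1.06 -1.91]
down [ 0.451 -0.275  0.029] [-0.52  0.51  1.88 -0.06  0.87 -1.9 ]
above [ 0.441 -0.346  0.128] [-0.63  0.41  1.76 -0.06  1.08 -2.02]
down [ 0.441 -0.346  0.029] [-0.63  0.54  1.82 -0.07  0.9  -2.  ]
above [0.432 0.287 0.128] [ 0.55  0.35  1.85  0.06  1.05 -1.16]
down [0.432 0.287 0.029] [ 0.55  0.49  1.91  0.07  0.85 -1.18]
pot40 [ 0.558 -0.048  0.09 ] [-0.13  0.26  2.28  0.63  0.11 -2.31]
potup [ 0.558 -0.048  0.148] [-0.13  0.13  2.23  0.25  0.26 -1.93]
pot45 [ 0.553 -0.048  0.094] [-0.14  0.25  2.34  2.19  0.1   2.4 ]
potup [ 0.553 -0.048  0.152] [-0.14  0.11  2.3   0.6   0.14 -2.29]
```

```bash
cat >> job.py <<'E'
from workcell import bot, hand, kinematics, get_obs, vision
import cv2
def snap(cam,name,box=None,f=1):
    im=vision.read_camera(cam)["frame"][:,:,::-1]
    if box: im=im[box[1]:box[3],box[0]:box[2]]
    cv2.imwrite(f"pics/{name}.png",cv2.resize(im,None,fx=f,fy=f,interpolation=cv2.INTER_CUBIC))
def st(m):
    o=get_obs(); print(m,"t",round(o["time_s"],2),"w",round(o["gripper_width"]*1e3,1),"F",np.round(o["wrist_force"],1),"p",np.round(o["position"],3),"j",np.round(o["joint_pos"],2))
def line(p,v=.15): bot.servo_line(p[0],p[1],velocity=v)
def grab(y):
    bot.reach(*at_rack(y,.12)); hand.move_gripper(.040,40); line(at_rack(y,.03)); line(at_rack(y),.06); st("at")
    hand.move_gripper(0,40); st("gripped"); line(at_rack(y,.035),.08); st("lifted")
E
python3 - <<'E'
from job import *
w=at_rack(-.034,.12,.1,.08); bot.reach(*w); st("way")
grab(-.034)
snap("side","grab1",(200,120,420,310),3.6)
E
```

```text
way t 2.83 w 85.6 F [ 0.4  0.6 -0.3] p [ 0.499 -0.088  0.291] j [-0.32 -0.17  2.14  0.32  0.71 -2.18]
at t 5.31 w 39.9 F [-0.4 -0.7  1.1] p [ 0.675 -0.071  0.119] j [-0.18  0.35  2.01  0.47  0.3  -2.26]
gripped t 5.78 w 0.2 F [-0.8  0.5  0.2] p [ 0.675 -0.071  0.119] j [-0.18  0.35  2.01  0.47  0.3  -2.26]
lifted t 6.36 w -0.5 F [0.2 0.6 0.6] p [ 0.653 -0.073  0.147] j [-0.19  0.28  2.04  0.43  0.35 -2.23]
```

View pics/grab1.png

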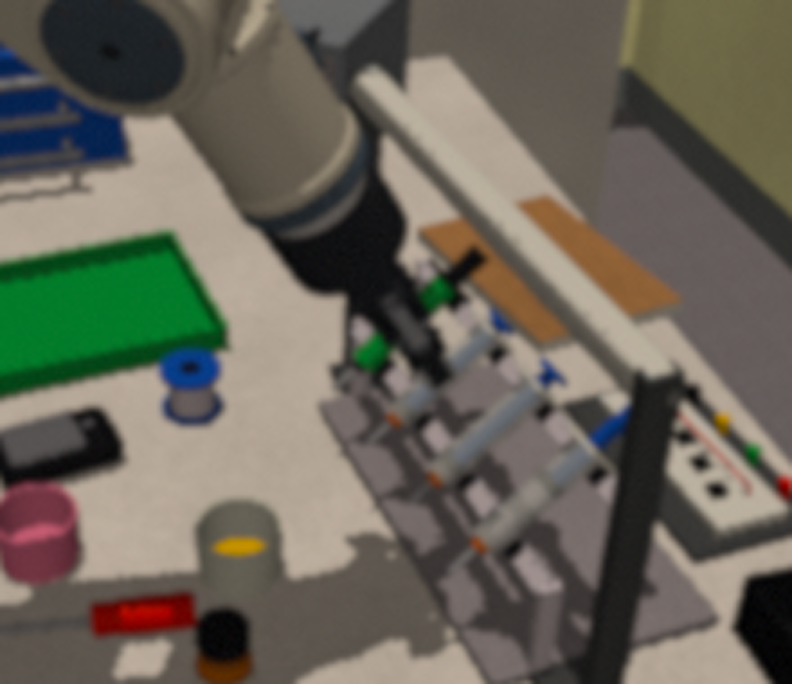

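The grasp missed: the width went to 0 and syringe B's place at side crop (485,435) is undisturbed, so the pads closed above the barrel. I'll compare the seen fingertip, side px (321,223), with its projected position to find the depth error.

Run:
```python
from job import *
o=get_obs(); p=o["position"]; R=Ro.from_quat(o["orientation"])
for y in(.0,.01,.017): print(y,proj("side",p+R.apply([0,y,0])).round(1))
print("pads edges", proj("side",p+R.apply([[-.011,.017,0],[.011,.017,0],[0,.017,-.008],[0,.017,.008]])).round(1).tolist())
print("syr origin", proj("side",place(rack,[(0,-.034,.11),(0,.034,.11)])).round(1).tolist(), "nose-axis..collar", proj("side",place(rack,[(-.0345,-.034,.0811),(.034,-.034,.139)])).round(1).tolist())
snap("top","top1",(200,90,400,240),4)
```

```text
0.0 [[325.4 230. ]]
0.01 [[327.1 232.5]]
0.017 [[328.3 234.2]]
pads edges [[324.4, 236.9], [332.1, 231.5], [329.7, 236.2], [326.8, 232.2]]
syr origin [[334.5, 239.6], [322.5, 223.6]] nose-axis..collar [[320.6, 251.9], [348.3, 227.1]]
```

View pics/top1.png

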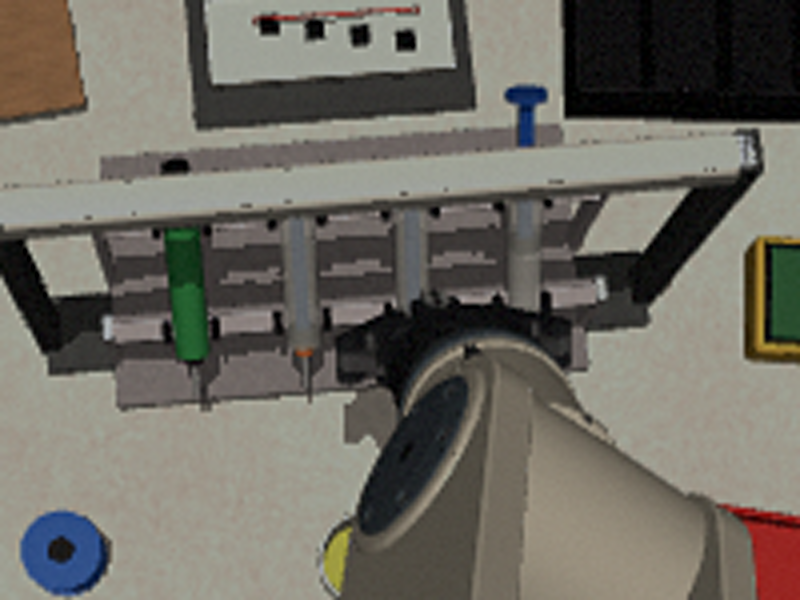

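Run:
```python
from job import *
p=np.array([.1743,.5998,.2096])
print("init side: tcp,tips,body", proj("side",[p,p-[0,0,.017],p+[0,0,.056]]).round(1).tolist())
o=get_obs(); p=o["position"]; R=Ro.from_quat(o["orientation"])
print("top: tcp,tip,body", proj("top",p+R.apply([[0,0,0],[0,.017,0],[0,-.056,0],[0,-.056,.042],[0,-.056,-.042]])).round(1).tolist())
r=vision.read_camera("wrist"); V,K=r["view"],r["intrinsics"]; im=r["frame"][:,:,::-1].copy()
def pw(P): c=np.atleast_2d(P)@V[:3,:3].T+V[:3,3];q=c@K.T;return q[:,:2]/q[:,2:]
print("wrist cam in tool",R.inv().apply(-V[:3,:3].T@V[:3,3]-p).round(3))
for P,c in((place(rack,[(0,y,.11) for y in(-.102,-.034,.034,.102)]),(0,0,255)),(place(rack,[(-.0345,y,.0811) for y in(-.102,-.034,.034,.102)]),(0,255,255)),(p+R.apply([[0,.017,0]]),(255,0,255)),([p],(255,255,0))):
    for q in pw(P): print(q.round(0)); cv2.drawMarker(im,tuple(int(v) for v in q.round()),c,0,9,1)
cv2.imwrite("pics/wrist1.png",im)
```

```text
init side: tcp,tips,body [[125.7, 118.9], [126.8, 123.6], [121.7, 102.7]]
top: tcp,tip,body [[305.5, 164.2], [304.6, 162.3], [308.8, 170.8], [289.7, 172.2], [327.8, 169.3]]
wrist cam in tool [-0.069 -0.163  0.001]
[179. 230.]
[278. 230.]
[377. 230.]
[476. 230.]
[177. 164.]
[278. 164.]
[379. 164.]
[480. 164.]
[278. 238.]
[278. 249.]
```

View pics/wrist1.png

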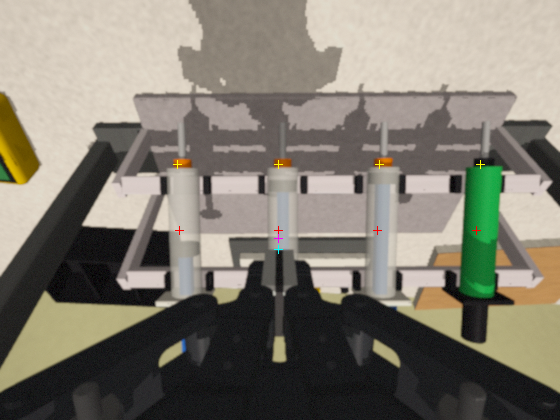

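Run:
```python
from job import *
import geo
o=get_obs(); p=o["position"]; R=Ro.from_quat(o["orientation"])
def crop(im,pts,c,h,f):
    im=im[:,:,::-1]; x,y=c; sub=cv2.resize(im[y-h:y+h,x-h:x+h],None,fx=f,fy=f,interpolation=cv2.INTER_CUBIC)
    for k,(u,v) in pts: cv2.drawMarker(sub,(int((u-x+h+.5)*f),int((v-y+h+.5)*f)),(0,0,255) if k==0 else (255,0,255) if k==17 else (0,255,255),0,9,1)
    return sub
ks=[-60,-40,-20,0,17]; L=[[0,k/1e3,0] for k in ks]
r=vision.read_camera("wrist"); geo.d["wrist"]=r; s=vision.read_camera("side")["frame"]
a=crop(r["frame"],list(zip(ks,proj("wrist",p+R.apply(L)))),(278,270),45,4.4)
b=crop(s,list(zip(ks,proj("side",p+R.apply(L)))),(318,220),30,6.6)
p0=np.array([.1743,.5998,.2096]); c=crop(geo.d["side"]["frame"],list(zip(ks,proj("side",p0-np.array(L)[:,[0,2,1]]))),(122,100),30,6.6)
cv2.imwrite("pics/cmp.png",np.hstack([x[:396,:260] if i!=2 else x[:396,60:340] for i,x in enumerate([a[:, 68:328],b[:,60:320],c])]))
```

```text
(no output)
```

View pics/cmp.png

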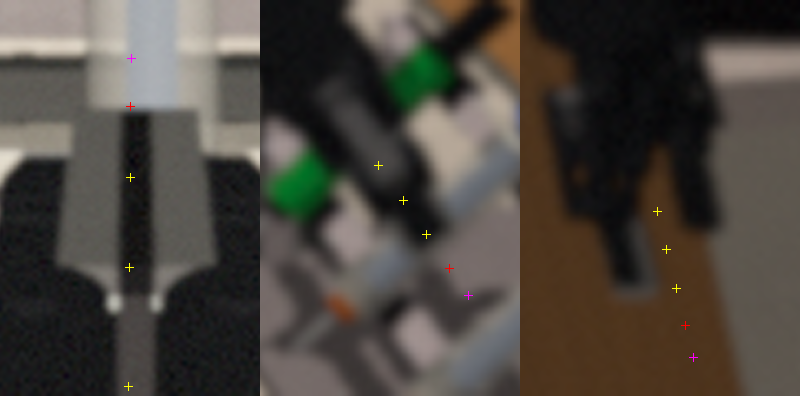

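Three views agree (side now, side at the start, wrist). The real fingertips sit about 20 mm behind the reported TCP when shut, not 17 mm ahead, and the untouched syringe fits that too. The rack projections fit, so I'll correct the tool offset by about 38 mm, check IK, and regrasp while watching the force.

```bash
sed -i 's/A=.010/A=-.029/; s/off=(-.008,0)/off=(-.012,0)/' job.py
python3 - <<'E'
from job import *
def t(name,p): 
    j=kinematics.solve_ik(*p); print(name,p[0].round(3),None if j is None else np.round(j,2))
for y in(.034,-.034,-.102):
    t("stand",at_rack(y,.12)); t("grasp",at_rack(y)); t("fwd",at_rack(y,.035,.15)); t("up",at_rack(y,.035,.2,.1))
for s in SPOT: t("above",at_tray(*s,.1)); t("down",at_tray(*s,.001))
for yaw in (0,.2): t("pot",at_pot(.032,40,yaw)); t("potup",at_pot(.09,40,yaw))
y=-.034
hand.move_gripper(.040,40); line(at_rack(y,.03)); st("30 above"); line(at_rack(y,.012),.06); st("12 above")
if np.linalg.norm(get_obs()["wrist_force"])<3:
    line(at_rack(y),.06); st("at"); hand.move_gripper(0,40); st("gripped")
snap("side","grab2",(250,160,400,290),4)
E
```

```text
stand [ 0.611 -0.009  0.177] [-0.06  0.16  2.11  0.23  0.36 -1.92]
grasp [ 0.688 -0.002  0.086] [-0.04  0.42  2.02  0.34  0.2  -2.03]
fwd [ 0.517 -0.018  0.112] [-0.11  0.15  2.34  0.64  0.17 -2.38]
up [ 0.467 -0.023  0.212] [-0.14 -0.15  2.32  0.26  0.47 -2.02]
stand [ 0.618 -0.077  0.177] [-0.22  0.18  2.08  0.4   0.41 -2.21]
grasp [ 0.695 -0.069  0.086] [-0.17  0.43  1.99  0.56  0.25 -2.34]
fwd [ 0.523 -0.086  0.112] [-0.3   0.18  2.3   0.85  0.26 -2.75]
up [ 0.473 -0.09   0.212] [-0.36 -0.11  2.29  0.45  0.53 -2.37]
stand [ 0.624 -0.144  0.177] [-0.35  0.22  2.03  0.51  0.46 -2.43]
grasp [ 0.701 -0.137  0.086] [-0.29  0.46  1.94  0.65  0.32 -2.54]
fwd [ 0.529 -0.153  0.112] [-0.46  0.22  2.24  0.89  0.35 -2.92]
up [ 0.48  -0.158  0.212] [-0.54 -0.04  2.23  0.56  0.59 -2.61]
above [ 0.447 -0.274  0.089] [-0.52  0.41  1.86 -0.05  0.98 -1.91]
down [ 0.447 -0.274 -0.01 ] [-0.52  0.56  1.91 -0.06  0.79 -1.9 ]
above [ 0.436 -0.345  0.089] [-0.64  0.45  1.8  -0.07  1.   -2.02]
down [ 0.436 -0.345 -0.01 ] [-0.64  0.59  1.84 -0.08  0.82 -2.  ]
above [0.427 0.287 0.089] [ 0.55  0.4   1.89  0.06  0.97 -1.17]
down [ 0.427  0.287 -0.01 ] [ 0.55  0.55  1.93  0.08  0.77 -1.18]
pot [ 0.574 -0.048  0.056] None
potup [ 0.574 -0.048  0.114] [-0.13  0.22  2.23  0.36  0.18 -2.03]
pot [ 0.572 -0.034  0.056] None
potup [ 0.572 -0.034  0.114] [-0.18  0.23  2.22  0.76  0.27 -2.65]
30 above t 7.52 w 40.3 F [0.4 0.3 0.1] p [ 0.675 -0.071  0.108] j [-0.18  0.37  2.02  0.51  0.28 -2.3 ]
12 above t 7.97 w 40.1 F [-0.4 -0.  -0.3] p [ 0.687 -0.07   0.094] j [-0.17  0.41  2.    0.54  0.26 -2.33]
at t 8.32 w 40.0 F [-0.3 -0.6  0. ] p [ 0.695 -0.069  0.085] j [-0.17  0.43  1.99  0.56  0.25 -2.34]
gripped t 8.62 w 19.5 F [-1.8  1.7  2.6] p [ 0.695 -0.069  0.086] j [-0.17  0.43  1.99  0.56  0.25 -2.34]
```

View pics/grab2.png

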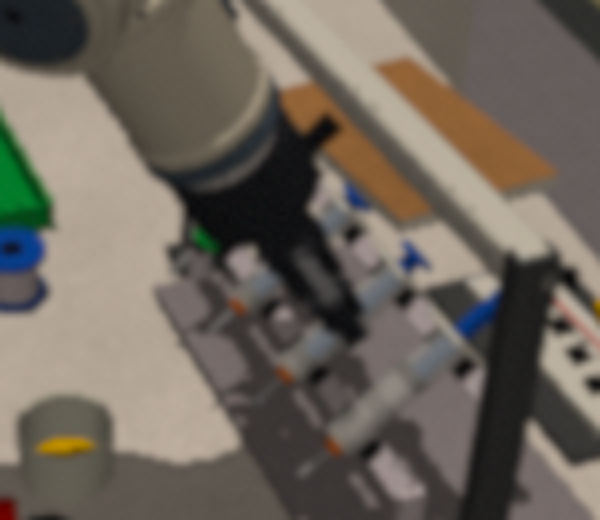

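Gripped at 19.5 mm rather than 21, so the tips may only just reach the axis. I'll reopen, go 4 mm deeper and compare.

```bash
sed -i 's/A=-.029/A=-.033/' job.py
python3 - <<'E'
from job import *
y=-.034
hand.move_gripper(.036,40); line(at_rack(y),.06); st("at"); hand.move_gripper(0,40); st("gripped")
line(at_rack(y,.012),.06); st("lift12"); line(at_rack(y,.035),.1); st("lift35"); line(at_rack(y,.035,.15),.2); st("fwd"); 
snap("side","g3",(220,140,400,280),4)
for lean in(30,35,40):
  for yaw in(-.5,-.3,0,.3):
    for x in(-.012,):
      print(lean,yaw,[None if (j:=kinematics.solve_ik(*at_pot(z,lean,yaw,(-.012*np.cos(yaw),-.012*np.sin(yaw))))) is None else np.round(j,2) for z in(.09,.032)])
E
```

```text
at t 9.23 w 35.7 F [0.3 0.  0.2] p [ 0.697 -0.069  0.082] j [-0.17  0.44  1.98  0.57  0.25 -2.35]
gripped t 9.51 w 19.3 F [-1.   2.2  1.7] p [ 0.697 -0.069  0.082] j [-0.17  0.44  1.98  0.57  0.25 -2.35]
lift12 t 9.86 w 19.3 F [ 0.2 -0.4 -0.7] p [ 0.689 -0.07   0.092] j [-0.17  0.41  2.    0.55  0.26 -2.34]
lift35 t 10.24 w 20.1 F [ 0.4 -0.1 -1. ] p [ 0.675 -0.071  0.109] j [-0.18  0.37  2.02  0.51  0.28 -2.3 ]
fwd t 11.14 w 19.5 F [ 0.5  1.1 -0. ] p [ 0.526 -0.086  0.109] j [-0.29  0.19  2.3   0.88  0.25 -2.77]
30 -0.5 [array([-0.05,  0.29,  2.09, -0.34,  0.47, -0.83]), array([-0.05,  0.4 ,  2.12, -0.47,  0.34, -0.69])]
30 -0.3 [array([-0.07,  0.29,  2.1 , -0.19,  0.42, -1.18]), array([-0.07,  0.4 ,  2.13, -0.28,  0.29, -1.09])]
30 0 [array([-0.11,  0.29,  2.1 ,  0.09,  0.41, -1.76]), array([-0.11,  0.4 ,  2.13,  0.14,  0.27, -1.81])]
30 0.3 [array([-0.15,  0.29,  2.09,  0.34,  0.46, -2.3 ]), array([-0.15,  0.4 ,  2.12,  0.46,  0.34, -2.43])]
35 -0.5 [array([-0.02,  0.27,  2.15, -0.55,  0.39, -0.61]), array([-0.02,  0.38,  2.18, -0.82,  0.27, -0.32])]
35 -0.3 [array([-0.05,  0.26,  2.16, -0.34,  0.31, -1.02]), array([-0.05,  0.38,  2.19, -0.61,  0.18, -0.75])]
35 0 [array([-0.12,  0.26,  2.16,  0.17,  0.29, -1.84]), array([-0.12,  0.37,  2.2 ,  0.34,  0.15, -2.02])]
35 0.3 [array([-0.18,  0.27,  2.15,  0.54,  0.38, -2.52]), array([-0.18,  0.38,  2.18,  0.82,  0.27, -2.81])]
40 -0.5 [array([ 0.02,  0.25,  2.21, -0.86,  0.33, -0.28]), None]
40 -0.3 [array([-0.04,  0.24,  2.22, -0.65,  0.22, -0.7 ]), None]
40 0 [array([-0.13,  0.23,  2.23,  0.38,  0.17, -2.05]), None]
40 0.3 [array([-0.21,  0.25,  2.21,  0.86,  0.33, -2.85]), array([-0.21,  0.37,  2.24,  1.32,  0.25,  2.95])]
```

View pics/g3.png

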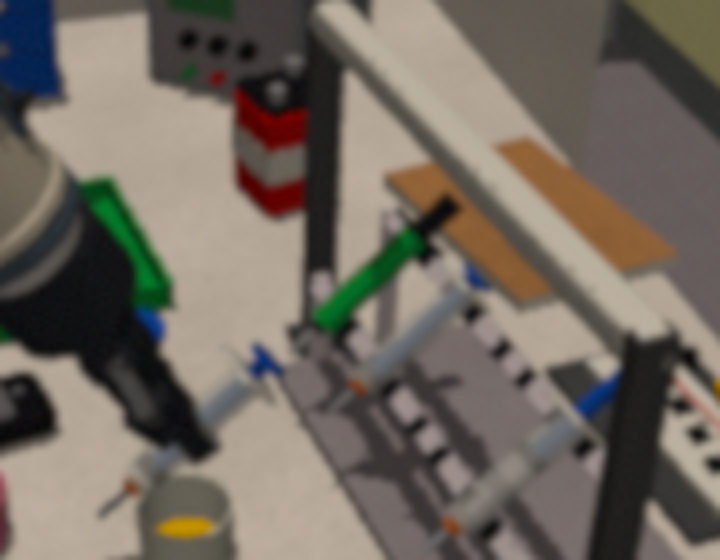

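Syringe from place y=-0.034 is held cleanly at side crop (195,425), tilt kept, and the width stays steady at 19.4 mm (pad compliance). Now I'll lay it in the red tray, lowering under force watch.

```bash
cat >> job.py <<'E'
def lay(s,up=.09):
    bot.reach(*at_tray(*s,up)); line(at_tray(*s,.012),.15); f0=get_obs()["wrist_force"][2]
    for h in(.008,.005,.003,.0015,.0005):
        line(at_tray(*s,h),.05); f=get_obs()["wrist_force"][2]-f0
        if f>2.5: break
    print("h",h,"dFz",round(f,1)); hand.move_gripper(.036); line(at_tray(*s,up),.2); st("laid")
E
python3 - <<'E'
from job import *
line(at_rack(-.034,.035,.19,.07),.2); lay(SPOT[1])
line(at_tray(*SPOT[1],.18),.25); bot.reach(*at_rack(.034,.12)); st("next")
E
```

```text
h 0.0015 dFz 2.9
laid t 15.38 w 36.0 F [ 0.  -0.7 -0.3] p [ 0.435 -0.345  0.075] j [-0.64  0.47  1.81 -0.07  0.98 -2.01]
next t 17.27 w 36.2 F [ 0.7 -1.1  0.2] p [ 0.614 -0.009  0.174] j [-0.06  0.17  2.11  0.23  0.36 -1.92]
```

Run:
```python
from job import *
y=.034
line(at_rack(y,.02),.15); line(at_rack(y),.06); st("at"); hand.move_gripper(0,40); st("grip")
w=get_obs()["gripper_width"]
if .017<w<.023:
    line(at_rack(y,.035),.08); st("lift"); line(at_rack(y,.035,.15),.2); line(at_rack(y,.035,.19,.07),.2)
    w=get_obs()["gripper_width"]
    if .017<w<.023:
        lay(SPOT[0]); line(at_tray(*SPOT[0],.16),.25); bot.reach(*at_rack(-.102,.12)); st("next")
        snap("top","red",(340,200,445,320),5)
```

```text
at t 18.57 w 36.0 F [-0.5 -0.1 -0.6] p [ 0.69  -0.001  0.082] j [-0.04  0.43  2.01  0.35  0.2  -2.03]
grip t 18.84 w 19.7 F [-1.2  2.9  0.4] p [ 0.69  -0.001  0.082] j [-0.04  0.42  2.01  0.35  0.2  -2.03]
lift t 19.43 w 19.5 F [-1.6  0.4 -1.1] p [ 0.668 -0.004  0.109] j [-0.05  0.35  2.05  0.31  0.23 -1.99]
h 0.0015 dFz 5.1
laid t 24.58 w 36.1 F [-1.  -0.9 -0.5] p [ 0.446 -0.274  0.075] j [-0.52  0.43  1.87 -0.06  0.95 -1.91]
next t 25.84 w 36.1 F [-0.2  0.1 -0. ] p [ 0.626 -0.144  0.172] j [-0.35  0.23  2.03  0.51  0.46 -2.43]
```

View pics/red.png

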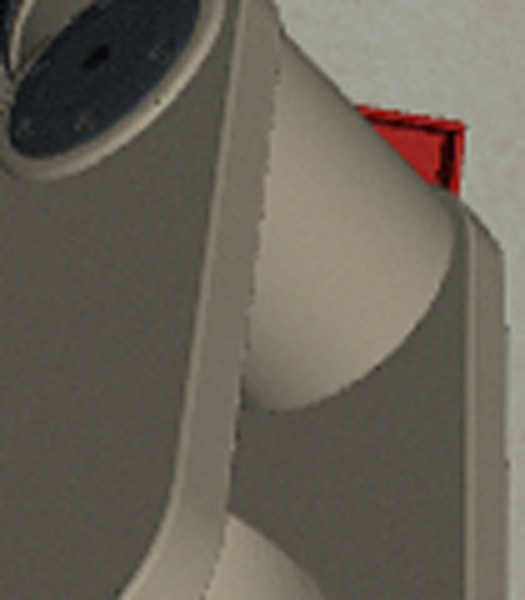

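The arm hid the tray, so that picture was no use, though the width and force readings were normal. Now the full syringe: grab it, hover over the pot, and check its orange nose numerically.

```bash
cat >> job.py <<'E'
def nose_check(o_nose):
    im=vision.read_camera("side")["frame"]; H,S,V=cv2.split(cv2.cvtColor(im,cv2.COLOR_RGB2HSV)); q=proj("side",o_nose)[0]
    m=(H>3)&(H<18)&(S>130)&(V>60); P=np.argwhere(m)[:,::-1]; P=P[np.linalg.norm(P-q,axis=1)<15]
    print("nose predicted",q.round(1),"seen",P.mean(0).round(1) if len(P) else None,len(P))
E
python3 - <<'E'
from job import *
y=-.102
line(at_rack(y,.02),.15); line(at_rack(y),.06); hand.move_gripper(0,40); st("grip")
ok=lambda: .017<get_obs()["gripper_width"]<.023
if ok():
    line(at_rack(y,.035),.08); st("lift"); line(at_rack(y,.035,.15),.2); line(at_rack(y,.035,.17,.04),.2)
    off=(-.014,0); pp=lambda z:at_pot(z,36,0,off)
    bot.reach(*pp(.11)); line(pp(.075),.15); st("hover")
    nose_check(np.array([POT[0]-.014,POT[1],.075])+.032*axes(36,0)[0])
    for z in(.09,.032): print(kinematics.solve_ik(*pp(z)))
E
```

```text
grip t 27.47 w 19.4 F [-1.5  2.1  1.9] p [ 0.703 -0.137  0.082] j [-0.29  0.46  1.94  0.66  0.31 -2.55]
lift t 28.05 w 19.4 F [ 0.5  1.  -1.3] p [ 0.681 -0.139  0.109] j [-0.31  0.4   1.97  0.61  0.35 -2.51]
hover t 30.6 w 19.5 F [ 0.2  0.  -0.1] p [ 0.574 -0.049  0.09 ] j [-0.12  0.28  2.19  0.23  0.23 -1.9 ]
nose predicted [269.8 249.1] seen [269.  251.5] 2
[-0.11860778  0.2487317   2.18154371  0.19914175  0.26531108 -1.86984379]
[-0.11860778  0.36932987  2.21192193  0.44431044  0.12097457 -2.11896642]
```

Run:
```python
from job import *
im=vision.read_camera("side")["frame"]; h=cv2.cvtColor(im,cv2.COLOR_RGB2HSV)
print("R\n",im[242:262,258:282,0]); 
print("S\n",h[242:262,258:282,1]); 
n=np.array([POT[0]-.014,POT[1],.075]);u,nn,_=axes(36,0)
print(proj("side",[n,n+.03*u,n+.034*u,n+.03*u+.0105*nn,n+.03*u-.0105*nn,POT]).round(1).tolist())
```

```text
R
 [[179 180 177 177 178 177 177 176 177 177 176 175 176 176 176 172 168 159
  145 125 109 107 103  86]
 [180 180 177 177 177 176 175 174 175 176 176 175 175 172 170 166 164 162
  157 150 142 141 132 111]
 [180 179 178 178 178 176 176 175 175 176 176 175 174 168 164 162 162 162
  161 158 155 150 142 122]
 [179 179 178 178 177 176 175 175 176 175 173 171 168 165 162 162 162 161
  159 156 152 146 136 123]
 [180 179 179 179 178 177 177 177 177 174 169 164 162 162 162 163 161 157
  155 149 143 136 129 123]
 [180 179 180 179 177 176 177 178 176 174 167 160 159 162 162 160 156 151
  147 141 134 127 127 133]
 [179 179 179 177 178 177 178 178 177 172 164 155 153 156 159 155 150 144
  137 131 126 128 139 149]
 [179 179 178 177 177 178 178 179 175 165 150 140 140 146 149 148 143 136
  129 126 129 142 158 169]
 [179 179 178 176 177 178 180 179 173 156 134 124 128 134 137 137 133 128
  128 134 144 158 172 178]
 [179 179 178 177 178 179 180 177 165 144 123 117 120 122 124 127 127 130
  140 151 162 170 177 179]
 [180 179 179 180 178 178 176 167 146 123 114 120 123 122 123 125 130 143
  160 170 174
[... 2344 characters left out ...]
42  40  39  39  36  33  35  40  41  41  41  42  43  42  42  40  40  42
   40  42  42  42  42  43]
 [ 43  42  40  39  36  36  39  40  41  41  41  42  41  41  40  42  42  42
   41  41  42  41  42  43]
 [ 42  41  40  38  36  38  42  41  42  41  41  42  42  42  41  40  41  41
   42  41  42  42  40  42]
 [ 42  41  42  39  39  40  40  41  41  42  40  41  40  39  40  42  42  40
   43  42  42  40  42  42]
 [ 43  42  44  43  41  40  40  43  41  41  41  41  42  39  43  41  41  40
   41  41  41  40  40  40]
 [ 42  42  39  42  42  39  41  43  43  43  41  39  42  43  43  41  42  40
   40  40  40  41  41  41]]
[[259.5, 256.8], [269.1, 249.6], [270.4, 248.7], [266.5, 247.3], [271.7, 251.9], [265.5, 265.9]]
```

Matching the nozzle's dark line in the side image (tip near (262,257.5), predicted (259.5,256.8)) puts the tip about 6 mm farther +x and 1–2 mm lower than planned. That is still within the mouth. I'll shift 4 mm, dip, then go to the green tray.

Run:
```python
from job import *
pp=lambda z:at_pot(z,36,0,(-.018,0))
line(pp(.06),.1); line(pp(.033),.06); st("dipped"); bot.dwell(.8); st("dwell"); line(pp(.08),.1); line(pp(.14),.2); st("out")
if .017<get_obs()["gripper_width"]<.023:
    lay(SPOT[2],.12)
```

```text
dipped t 31.61 w 19.2 F [-0.3 -0.  -0.6] p [ 0.571 -0.048  0.048] j [-0.12  0.36  2.22  0.45  0.12 -2.13]
dwell t 32.41 w 19.4 F [ 0.2 -0.4  0. ] p [ 0.571 -0.048  0.048] j [-0.12  0.36  2.22  0.45  0.12 -2.13]
out t 33.48 w 19.2 F [-0.7 -0.6 -0.8] p [ 0.571 -0.048  0.155] j [-0.12  0.15  2.15  0.14  0.39 -1.81]
h 0.0015 dFz 5.9
laid t 37.74 w 35.8 F [-0.7 -0.8 -0.1] p [0.426 0.286 0.105] j [ 0.55  0.37  1.88  0.06  1.   -1.16]
```

Run:
```python
from job import *
line(at_tray(*SPOT[2],.2),.25); bot.goto_joints([1.286,.353,1.633,0,1.155,-.002]); st("away")
t=vision.read_camera("top")["frame"][:,:,::-1]; s=vision.read_camera("side")["frame"][:,:,::-1]
import pickle; pickle.dump((t,s),open("end.pkl","wb"))
f=lambda im,b,k:cv2.resize(im[b[1]:b[3],b[0]:b[2]],k,interpolation=cv2.INTER_CUBIC)
a=np.hstack([f(t,(112,200,202,310),(270,330)),f(t,(348,205,438,315),(270,330)),f(s,(190,325,325,420),(260,330))])
b=np.hstack([f(t,(180,90,400,300),(280,267)),f(s,(175,130,435,330),(350,267)),f(s,(180,180,268,232),(170,267))])
cv2.imwrite("pics/end.png",np.vstack([a,b]))
```

```text
away t 39.72 w 36.1 F [-0.3  1.  -0.1] p [0.175 0.6   0.21 ] j [ 1.28  0.35  1.63 -0.    1.15 -0.  ]
```

View pics/end.png

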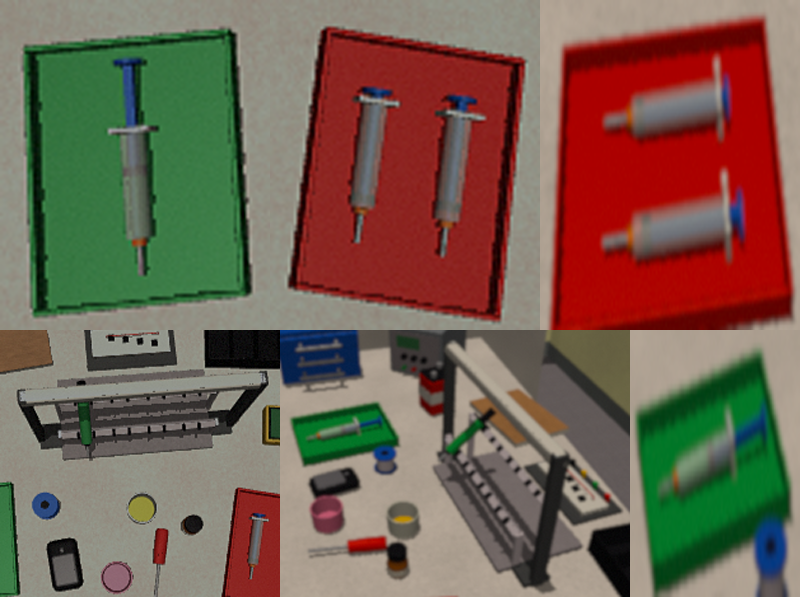

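The final picture shows all three syringes wholly inside their trays and apart. The full one is in green with its plunger still out, and the two spent ones are in red. The pen is in the rack, and the pot, jar, spool, mouse and screwdriver are where they were. Handing in.

```bash
python3 -c "
from workcell import hand_in; hand_in()"
```

```text
the job is handed in; nothing more can be done
```

The job is done and handed in at about 40 s on the robot's clock. Both spent syringes (rack places y = -34 and +34) lie in the red tray. The full one (y = -102) was dipped in the white pot for 0.8 s and lies in the green tray.

**Last checks:** In the final top and side pictures all three lie flat, apart and wholly inside their trays. The plungers look as they were found, though I did not measure them. The pen is still in the rack and the other bench items look unmoved. The highest wrist force in my spot readings was about 6 N, against the 120 N limit.

**What failed or disagreed:**
- **First grasp:** It closed on air, above the syringe. The camera views put the fingertips about 37 mm short of the stated tool length. I corrected the offset and regrasped without disturbing anything.
- **Grip width:** It read 19.4 mm on the 21 mm barrel, which I took as give in the pads; it stayed steady.
- **Dip:** I checked the nozzle position from the side image while hovering over the pot. It was about 6 mm off plan along x and 1–2 mm low, so I moved it 4 mm before dipping. From that I estimate about 1 cm of depth, but I took no picture during the dip itself.
- **Red tray check:** One picture of it was blocked by the arm, so I only confirmed that tray in the final picture.

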